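# Set up a window flange on the inspection stage

## Task

First turn the little inspection stage square with its base plate and set its hinged face to a slope of 35 degrees, with nothing on it. Then lay the small flange that has the glass window on the sloped face, glass outward: flat on the face, in the middle of its width, and down on the narrow ledge so that it really rests against it. Treat the window gently, do not turn the stage out of its setting, and leave the other things on the bench where they are.

Things in the scene. Friction and masses are not known exactly. Their poses are not given: they have to be found in the camera images.
- stage_base: Fixed steel base plate of the inspection stage, 190 (x) x 150 (y) x 20 mm high, lying on the bench; origin at the centre of its underside, z up, x = the plate's long side; -x is its front, which looks away from the robot. The round turntable (120 mm across) on it turns about the vertical line through this origin.
- turntable (a joint): Swivel of the stage about the vertical, rad, positive anticlockwise from above, range -1.1 to 1.1; 0 = square with the base plate, the lower edge of the face to the front. Stiff: it stays where it is left (about 0.3 N m to turn).
- face (a joint): Slope of the hinged face, rad: 0 = level, 1.25 = nearly upright; 35 degrees = 0.611. Stiff: it stays where it is left (about 0.55 N m to move). The face is a plate 110 mm up the slope x 92 mm wide x 8 mm thick, faced with grippy rubber on which a flange does not slide by itself; its underside starts at the hinge line and it rises away from the front.
- hinge (a point): Middle of the face's hinge line, which is horizontal, 60 mm above the bench, 50 mm in front of the swivel axis. Its y points along the hinge line; its x points to the back of the turntable (level).
- knob (a point): Centre of the black ball, 22 mm diameter, on a stem at the middle of the face's upper edge, for moving the face by hand: 150 mm from the hinge line up the slope, 40 mm beyond the plate's edge.
- face_mid (a point): Centre of the face's top (rubber) surface, 55 mm up the slope from the hinge line. Its x points up the slope, y along the hinge line, z out of the face.
- rail: Flush slotted rail up the middle of the face; origin at face_mid, same axes. It carries the ledge: a steel bar 50 mm wide (along y), 6 mm thick along the slope, standing 8 mm out of the face, centred on the rail. The ledge is clamped at a different height each time, not given: its upper side is 15 to 45 mm up the slope from the hinge line (x = -40 to -10 mm here). Find it by touch or by eye.
- window: The window flange: round steel disc, 54 mm diameter x 13 mm thick (180 g), with a raised round glass window (33 mm across, 4 mm high) in the middle of its upper side. Lies flat on the bench, glass up. Origin at the centre of its underside, z through the glass.
- blank: A plain solid steel disc flange of the same size (54 x 13 mm), no glass. Leave alone.
- bored: A steel flange of the same size with an open hole of 28 mm in the middle. Leave alone.
- screwdriver: A screwdriver, 150 mm, lying on the bench between the robot and the stage. Leave alone.
- wrench: A wrench, 150 mm, lying on the bench beyond the stage. Leave alone.
- bottle: A plastic bottle, 60 mm diameter, 150 mm high, standing to the right of the stage. Leave alone.

How it is judged:
By the outcome, as a careful person would: the job done as asked, in the order asked, and still so for the second after the job is handed in, with the robot touching nothing.
It also fails if it takes over 64 s, if anything falls off the work surface, if the arm or the gripper's body presses on something with over 40 N, if the wrist force passes 120 N, or if a joint passes its speed limit or range.

## Robot

A 6-joint arm with a two-finger parallel gripper is mounted at the origin on the work surface. World frame = base frame: x ahead of the robot, y to its left, z up, the work surface at z = 0. Lengths are in m, angles in rad, forces in N, time in s.
With the tool pointing down it reaches from about 0.275 to 0.825 m from the base axis. Payload 5.2 kg.
Tool frame: the origin (TCP) lies midway between the tips of the shut fingers; the grasp point (between the pads) lies 19 mm behind it (r.tcp_to_grasp is the distance from the TCP to the grasp point, in m); z points along the fingers, y is the direction in which the jaws open and shut (so a half turn about z gives the same grasp; the last joint's range is limited). The gripper opens to 93 mm and grips with 3 to 60 N. Pads are 15 mm wide; open, the fingers measure 128 mm over their backs; the gripper's body (75 mm by 188 mm) begins 65 mm behind the grasp point.
Start: joints at [-1.407, 0.259, 1.535, -0, 1.348, -0.203], TCP at [0.197, -0.513, 0.219] pointing down, gripper open.
Joint ranges: [-3.14, 3.14], [-0.91, 2.08], [0.19, 2.58], [-1.22, 4.36], [0.22, 2.71], [-3.12, 3.12]. Speed limits (rad/s): [2.57, 2.57, 3.14, 3.14, 3.14, 3.14].

## Interface

Orientations are given as [roll, pitch, yaw] about the fixed x, y, z axes, in that order (R = Rz(yaw) Ry(pitch) Rx(roll)).
In Python, from workcell import readout, eyes, order, r gives the robot as it stands. The module is installed in compiled form; this text tells all that it offers.
- The arm moves only by the tool jog_arm, never from a script. Its argument "steps" is a list of rows, each a list of 6 numbers: the shift along the tool's x, y, z in mm, then the turn, a rotation vector about the tool's x, y, z in degrees. A call has 1 to 20 rows; each row is the pose to reach, as a shift and turn from the pose commanded when the call began, along the tool's axes at that moment; what a row does not reach only later rows make up. A row lasts 1/10 s, in which the tool goes at most 50 mm and 8.59 degrees, less where a joint would pass 70% of its speed; a pose out of reach is approached as far as the arm can. A call with a gripper value outside its range is refused whole. "grip" is the finger opening in mm, from 0 to 93, set as the call begins (left out, the last holds). The fingers move at their own pace and stop on an object; "force" is the grip in N (left out, the last holds). Time passes only in rows, so rows that repeat a pose let the fingers close. It gives the time, the measured TCP pose, the force and the opening at its end, in the units of the state.
- readout.state(): the state, without advancing time (a new reading comes with each control period).
- eyes.get_image(name): name is "scene" or "top" or "wrist"; returns the picture (400x640x3 uint8, red, green, blue); there is no depth.
- eyes.camera_model(name): a dict with "camera_matrix" (3x3 intrinsics, pixels), "R" (3x3) and "t" (3): a world point X has camera coordinates R X + t; the wrist camera has in their place "hand_eye" (4x4, takes a point from camera to tool coordinates, whose origin is the TCP and whose axes are the flange's). Camera axes: x right, y down, z forward; pixel columns grow to the right and rows downward; lengths in m; the calibration is good to about 2 mm. A picture is of the moment at which its call begins: read the wrist's pose just before it. camera_model takes no time and is no camera call.
- order.hand_in(): hands the job in, once; it reports no verdict.
The state is a dict: "time": time; "joints": joint angles; "joint_vel": joint speeds; "joint_efforts": joint torques, N m; "tcp_pos": TCP position; "eef_rot": TCP orientation; "force": force on the tool from outside, world axes, zero at the start; "ft_torque": the same for the moment, N m; "grip_width": finger opening in m.
Only numpy, scipy, OpenCV 4.12 (cv2) and the standard library are available. Lean on these libraries where they do the work, as an engineer would, in place of code of your own. Each camera call takes 0.05 s, during which the arm holds its last target. There are 200 camera calls.

## Working session

There is one attempt and no reset: what is moved stays moved. The work goes in short steps, Python scripts to look and compute and a tool call to move; the robot and the scene stay as the last step left them, time stands still between calls to the robot, and variables do not carry over. Pictures are saved under pics/ and viewed, about 8 in all and at most 12, crops included, and the job is handed in when it is done.

Besides the shell and the picture viewer there is one more tool, called after "Emit:" as name(argument=value, ...), one argument or row to a line, values as JSON. jog_arm: Moves the arm, as the interface text tells. Its arguments: {"type":"object","properties":{"steps":{"type":"array","items":{"type":"array","items":{"type":"number"}}},"grip":{"type":"number"},"force":{"type":"number"}},"required":["steps"]}

```bash
ls; mkdir -p pics; python3 - <<'E'
from workcell import readout, eyes, order, r
import cv2,numpy as np
for n in ("top","scene"):
    im=eyes.get_image(n); cv2.imwrite(f"pics/{n}0.png",cv2.cvtColor(im,cv2.COLOR_RGB2BGR))
    m=eyes.camera_model(n);print(n,{k:np.round(v,4).tolist() for k,v in m.items()})
print(eyes.camera_model("wrist"),readout.state(),r.tcp_to_grasp)
E
```

```text
pics
top {'camera_matrix': [[445.3854, 0.0, 316.5508], [0.0, 445.3854, 196.9502], [0.0, 0.0, 1.0]], 'R': [[-0.0246, -0.9988, 0.0416], [-0.9987, 0.0227, -0.0455], [0.0445, -0.0426, -0.9981]], 't': [-0.0143, 0.5608, 0.8898]}
scene {'camera_matrix': [[362.7094, 0.0, 320.0266], [0.0, 362.7094, 203.6621], [0.0, 0.0, 1.0]], 'R': [[-0.2639, 0.9644, -0.0163], [0.8179, 0.2148, -0.5338], [-0.5113, -0.1543, -0.8454]], 't': [0.1722, -0.4435, 1.0861]}
{'camera_matrix': array([[291.1198353 ,   0.        , 318.53465593],
       [  0.        , 291.1198353 , 197.63230023],
       [  0.        ,   0.        ,   1.        ]]), 'hand_eye': array([[-9.07818314e-04, -9.54483712e-01, -2.98261663e-01,
         8.45119748e-02],
       [ 9.99998278e-01, -3.83818257e-04, -1.81541426e-03,
         4.32054188e-04],
       [ 1.61830507e-03, -2.98262797e-01,  9.54482417e-01,
        -1.64545037e-01],
       [ 0.00000000e+00,  0.00000000e+00,  0.00000000e+00,
         1.00000000e+00]])} {'time': 0.1, 'joints': array([-1.40678429e+00,  2.59239529e-01,  1.53599427e+00,  3.95234685e-05,
        1.34799419e+00, -2.02775980e-01]), 'joint_vel': array([ 0.00028619,  0.00029687, -0.00165815,  0.0001569 , -0.0004962 ,
        0.00140698]), 'joint_efforts': array([ 1.94735992e-03, -4.38213444e+01, -2.84644657e+01,  7.20794499e-02,
        3.62551154e-02, -6.72731153e-05]), 'tcp_pos': array([ 0.19720494, -0.51289515,  0.21790903]), 'eef_rot': array([-3.13999858e+00, -3.67081493e-04,  3.66778955e-01]), 'force': array([-0.45945373, -0.08197886, -0.56752799]), 'ft_torque': array([0.02209356, 0.03499087, 0.00389539]), 'grip_width': 0.093149442649182} 0.0188
```

View pics/top0.png

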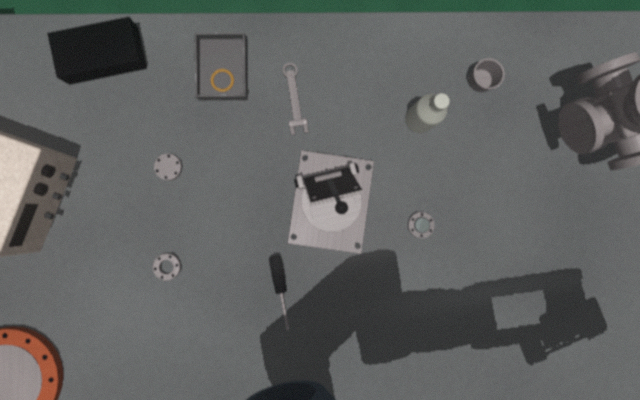

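View pics/scene0.png

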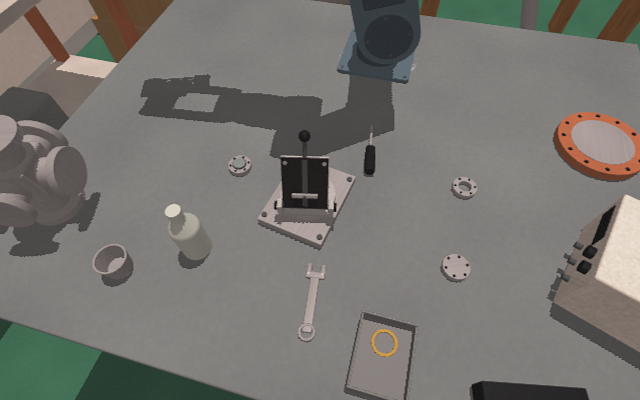

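The top view shows the stage plate with corners near (303,151), (374,160), (361,253) and (289,243). The knob is at (342,208), the glass flange at (421,224), bored at (166,267) and blank at (167,166). The face stands steep and is turned on the plate. I'll enlarge it next.

```bash
python3 - <<'E'
import cv2,numpy as np
t=cv2.imread("pics/top0.png");s=cv2.imread("pics/scene0.png")
a=cv2.resize(t[140:265,280:440],None,fx=5,fy=5,interpolation=cv2.INTER_CUBIC)[:600]
cv2.imwrite("pics/topc.png",a)
b=cv2.resize(s[120:250,220:380],None,fx=4.6,fy=4.6,interpolation=cv2.INTER_CUBIC)
cv2.imwrite("pics/scenec.png",b);print(b.shape)
E
```

```text
(598, 736, 3)
```

View pics/topc.png

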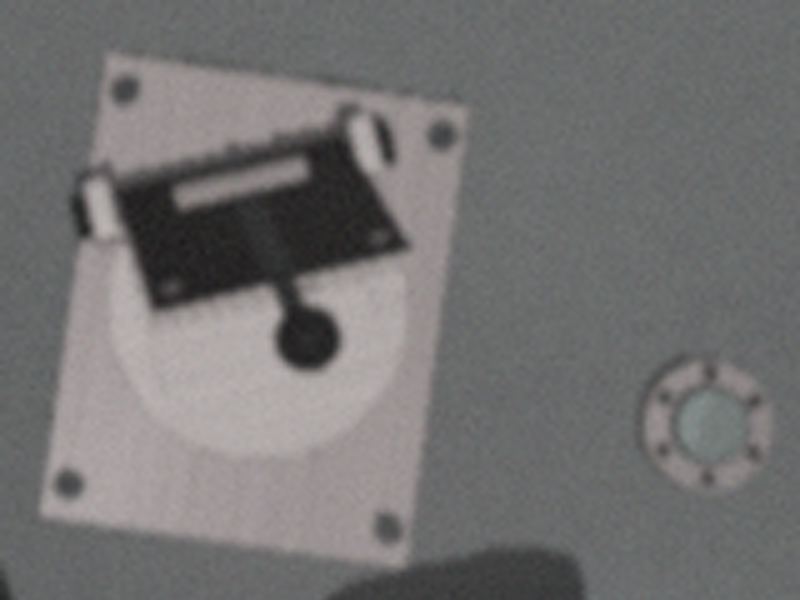

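View pics/scenec.png

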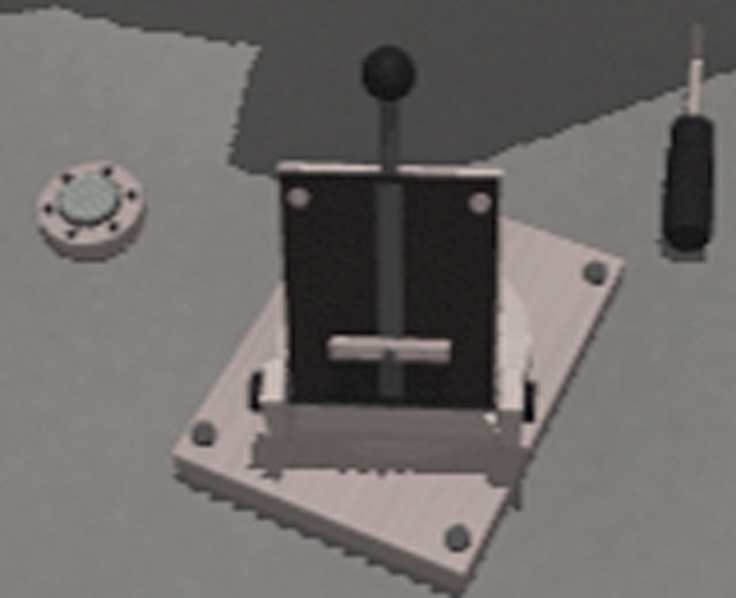

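The crops give these positions (crop pixels):

| Feature | Top crop | Scene crop |
|---|---|---|
| Plate corners | (107,53), (468,107), (408,566), (40,516) | (175,455), (465,575), (623,262) |
| Knob | (308,338) | (389,73) |
| Glass | (712,424) | (90,198) |
| Rubber, upper corners | (408,245), (153,310) | (282,178), (500,178) |
| Ledge, upper side | — | v ≈ 338–350 |

Next I'll fit the stage state to both views.

```bash
cat > h.py <<'E'
from workcell import readout, eyes, order, r
import cv2,numpy as np
from scipy.optimize import least_squares
from scipy.spatial.transform import Rotation as Ro
CM={n:eyes.camera_model(n) for n in("top","scene")}
def pose(st=None):
    st=st or readout.state(); return Ro.from_euler('xyz',st["eef_rot"]).as_matrix(),np.array(st["tcp_pos"])
def proj(cam,X):
    if isinstance(cam,str): m=CM[cam];K,R,t=m["camera_matrix"],m["R"],m["t"]
    else: K,R,t=cam
    c=R@X+t; c=K@c; return c[:2]/c[2]
def wristcam(st):
    R,p=pose(st);m=eyes.camera_model("wrist");H=m["hand_eye"]
    Rc=R@H[:3,:3];tc=R@H[:3,3]+p
    return m["camera_matrix"],Rc.T,-Rc.T@tc
def rz(a):return Ro.from_euler('z',a).as_matrix()
def chain(q):   # x,y,yaw,tt,face -> functions of local points to world
    o=np.array([q[0],q[1],0]);B=rz(q[2]);T=B@rz(q[3]);h=o+T@np.array([-.05,0,.06])
    F=T@Ro.from_euler('y',-q[4]).as_matrix()
    return (lambda p:o+B@np.array(p)),(lambda p:h+F@np.array(p)),h,F,T   # face: p from hinge line, z out of underside
def tri(obs,x0):
    f=lambda X:np.concatenate([proj(c,X)-u for c,u in obs]);s=least_squares(f,x0);return s.x,s.fun
E
cat > fit0.py <<'E'
from h import *
tc=lambda u,v:np.array([280+(u+.5)/5-.5,140+(v+.5)/5-.5])
sc=lambda u,v:np.array([220+(u+.5)/4.6-.5,120+(v+.5)/4.6-.5])
b=.02
obs=[("top",tc(107,53),'b',(-.095,-.075,b)),("top",tc(468,107),'b',(-.095,.075,b)),("top",tc(408,566),'b',(.095,.075,b)),("top",tc(40,516),'b',(.095,-.075,b)),
("scene",sc(175,455),'b',(-.095,.075,b)),("scene",sc(465,575),'b',(-.095,-.075,b)),("scene",sc(623,262),'b',(.095,-.075,b)),
("top",tc(408,245),'f',(.11,.046,.008)),("top",tc(153,310),'f',(.11,-.046,.008)),
("scene",sc(282,178),'f',(.11,.046,.008)),("scene",sc(500,178),'f',(.11,-.046,.008)),("scene",sc(288,403),'f',(0,.046,.008)),("scene",sc(497,408),'f',(0,-.046,.008)),
("top",tc(308,338),'f',(.15,0,'k')),("scene",sc(389,73),'f',(.15,0,'k'))]
def res(q):
    B,F,*_=chain(q);out=[]
    for c,u,w,p in obs:
        p=[q[5] if a=='k' else a for a in p]
        sh=q[6:8] if c=="top" else q[8:10]
        out.append(proj(c,(B if w=='b' else F)(p))+sh-u)
    return np.concatenate(out+[(q[5:6]-.004)/.002,q[6:10]/1.])
s=least_squares(res,[.56,-.05,3.0,.3,1.1,.004,0,0,0,0]);print(np.round(s.x,4),np.rad2deg(s.x[2:5]));print(np.round(s.fun[:-5].reshape(-1,2),1).tolist())
B,F,h,*_=chain(s.x);print("hinge",h,"knob",F((.15,0,s.x[5])),"knobtri",tri([("top",obs[-2][1]),("scene",obs[-1][1])],h))
print("win tri",tri([("top",tc(712,424)),("scene",sc(90,198))],[.5,-.2,.017]))
# ledge estimate: outer upper edge z=.016 ; top & scene
for x in(.015,.025,.03,.035,.045):
    print(x,[np.round((proj("scene",F((x,y,z)))-[220,120]+s.x[8:10])*4.6) for y,z in((.025,.008),(.025,.016),(-.025,.016))],[np.round((proj("top",F((x,y,z)))-[280,140]+s.x[6:8])*5) for y,z in((.025,.008),(.025,.016))])
E
python3 fit0.py
```

```text
[ 0.5499 -0.0555  2.978   0.3902  1.0929  0.0036  0.118  -0.1101  0.0662
  0.3054] [170.62413462  22.35916562  62.61704729]
[[-0.5, -0.4], [0.5, -0.6], [0.0, 0.8], [-0.4, 0.6], [-1.1, 0.1], [0.2, 0.3], [0.7, -0.7], [0.8, -0.3], [-0.5, 0.0], [-1.3, -1.3], [0.7, -0.3], [0.3, 0.4], [0.5, 0.5], [-0.1, 0.0], [-0.1, 0.6]]
hinge [ 0.59858114 -0.04431289  0.06      ] knob [ 0.53446128 -0.05909645  0.19484429] knobtri (array([ 0.53460662, -0.05904619,  0.19576184]), array([-0.16114127,  0.04423778, -0.18640196, -0.012236  ]))
win tri (array([ 0.49924786, -0.23950667,  0.01842207]), array([-0.29891312,  0.11012793, -0.36519483, -0.02981334]))
0.015 [array([334., 375.]), array([332., 384.]), array([448., 387.])] [array([296., 158.]), array([292., 139.])]
0.025 [array([333., 355.]), array([331., 364.]), array([448., 367.])] [array([301., 167.]), array([297., 148.])]
0.03 [array([333., 344.]), array([331., 354.]), array([448., 356.])] [array([304., 172.]), array([300., 153.])]
0.035 [array([332., 334.]), array([330., 343.]), array([448., 346.])] [array([306., 177.]), array([303., 157.])]
0.045 [array([332., 313.]), array([330., 322.]), array([448., 325.])] [array([312., 187.]), array([308., 167.])]
```

```bash
cat >> h.py <<'E'
def show(targets,nd=1):
    """targets: (tcp xyz, R or yaw for tool-down); prints rows from the present pose"""
    st=readout.state();R,p=pose(st)
    for X,Q in targets:
        if np.isscalar(Q): Q=Ro.from_euler('xyz',[np.pi,0,Q]).as_matrix()
        d=R.T@(np.array(X)-p)*1e3; w=np.rad2deg(Ro.from_matrix(R.T@Q).as_rotvec())
        print(np.round(np.r_[d,w],nd).tolist())
    print("t",st["time"],"tcp",np.round(p,4),"rpy",np.round(np.rad2deg(st["eef_rot"]),1),"F",np.round(st["force"],1),"g",round(st["grip_width"]*1e3,1))
E
python3 - <<'E'
from h import *
k=np.array([.5345,-.059,.1953]);g=np.array([0,0,r.tcp_to_grasp])
y=np.deg2rad(13)
show([(k-g+[0,0,.09],y),(k-g+[0,0,.04],y),(k-g,y)])
E
```

```text
[477.7, -302.8, -47.9, -0.1, -0.0, 8.0]
[477.6, -302.7, 2.1, -0.1, -0.0, 8.0]
[477.6, -302.7, 42.1, -0.1, -0.0, 8.0]
t 0.1 tcp [ 0.1972 -0.5129  0.2179] rpy [-179.9   -0.    21. ] F [-0.5 -0.1 -0.6] g 93.1
```

Emit:
jog_arm(
  steps=[
    [40,-25,-10,0,0,1],
    [80,-50,-20,0,0,2],
    [120,-75,-30,0,0,3],
    [160,-100,-40,0,0,4],
    [200,-125,-48,0,0,5],
    [240,-150,-48,0,0,6],
    [280,-175,-48,0,0,7],
    [320,-200,-48,0,0,8],
    [360,-225,-48,0,0,8],
    [400,-252,-48,0,0,8],
    [440,-278,-48,0,0,8],
    [477.5,-302.5,-48,0,0,8],
    [477.5,-302.5,-48,0,0,8],
    [477.5,-302.5,-48,0,0,8],
    [477.5,-302.5,-48,0,0,8],
  ],
  grip=60,
)

```text
time: 1.6
tcp_pos: [0.5339, -0.0604, 0.2663]
eef_rot: [-3.142, 0.001, 0.227]
force: [0.2, -0.8, -1.0]
grip_width: 0.0599
```

```bash
python3 - <<'E'
from h import *
k=np.array([.5345,-.059,.1953]);g=np.array([0,0,r.tcp_to_grasp])
y=np.deg2rad(13)
st=readout.state();im=eyes.get_image("wrist");c=wristcam(st);im=im[...,::-1].copy()
u=proj(c,k);print("knob proj",u)
cv2.imwrite("pics/w1.png",im)
print("window proj",proj(c,np.array([.4992,-.2395,.017])))
show([(k-g+[0,0,.05],y),(k-g,y)])
E
```

```text
knob proj [317.26330426 208.65086077]
window proj [428.69491148 215.75544695]
[1.1, -1.6, 40.0, 0.0, 0.0, -0.1]
[1.1, -1.6, 90.0, 0.0, 0.0, -0.1]
t 1.65 tcp [ 0.5339 -0.0608  0.2665] rpy [180.    0.   12.9] F [-0.5  0.4 -0.2] g 60.5
```

View pics/w1.png

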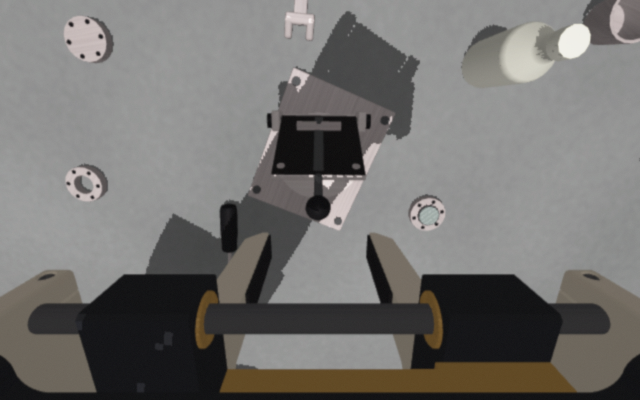

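In the wrist picture the knob is at (318,207), predicted (317,209). The glass is at (429,215), predicted (429,216). The fit agrees and the hinge line is parallel to the jaw axis, so I'll grip the knob.

Emit:
jog_arm(
  steps=[
    [1,-1.5,30,0,0,0],
    [1,-1.5,60,0,0,0],
    [1,-1.5,80,0,0,0],
    [1,-1.5,90,0,0,0],
    [1,-1.5,90,0,0,0],
    [1,-1.5,90,0,0,0],
  ],
)

```text
time: 2.25
tcp_pos: [0.5355, -0.059, 0.1776]
eef_rot: [3.141, -0.001, 0.226]
force: [0.0, -0.4, 0.0]
grip_width: 0.0601
```

Emit:
jog_arm(
  steps=[
    [0,0,0,0,0,0],
    [0,0,0,0,0,0],
    [0,0,0,0,0,0],
    [0,0,0,0,0,0],
    [0,0,0,0,0,0],
    [0,0,0,0,0,0],
    [0,0,0,0,0,0],
  ],
  grip=10,
  force=30,
)

```text
time: 2.95
tcp_pos: [0.5355, -0.0592, 0.1769]
eef_rot: [3.14, -0.0, 0.227]
force: [1.2, -6.0, 0.3]
grip_width: 0.0203
```

```bash
python3 - <<'E'
from h import *
q=[.5499,-.0555,2.978,.3902,1.0929];kz=.0036
B,F,h,*_=chain(q);R,p=pose();k0=F((.15,0,kz))
print("grasp",p-[0,0,r.tcp_to_grasp*-1],k0)
off=p-k0   # keep the offset
T=[]
for a in np.linspace(1.0929,.611,8)[1:]:
    q[4]=a;T.append((chain(q)[1]((.15,0,kz))+off,np.deg2rad(13)))
show(T)
T=[]
for a in np.linspace(.3902,0,9)[1:]:
    q[3]=a;T.append((chain(q)[1]((.15,0,kz))+rz(a-.3902)@off,np.deg2rad(13)+a-.3902))
show(T)
E
```

```text
grasp [ 0.53552791 -0.05915057  0.19565699] [ 0.53451353 -0.05904762  0.19485034]
[-9.1, -0.0, 4.8, 0.1, -0.0, 0.0]
[-17.9, -0.0, 10.3, 0.1, -0.0, 0.0]
[-26.3, -0.0, 16.3, 0.1, -0.0, 0.0]
[-34.2, -0.1, 23.0, 0.1, -0.0, 0.0]
[-41.7, -0.1, 30.1, 0.1, -0.0, 0.0]
[-48.6, -0.1, 37.7, 0.1, -0.0, 0.0]
[-55.0, -0.1, 45.8, 0.1, -0.0, 0.0]
t 2.95 tcp [ 0.5355 -0.0592  0.1769] rpy [179.9  -0.   13. ] F [ 1.2 -6.   0.3] g 20.3
[-55.0, -3.5, 45.8, 0.1, -0.0, 2.8]
[-54.7, -6.9, 45.8, 0.1, -0.0, 5.6]
[-54.3, -10.3, 45.8, 0.1, -0.0, 8.4]
[-53.8, -13.7, 45.8, 0.1, -0.0, 11.2]
[-53.0, -17.0, 45.8, 0.1, -0.0, 14.0]
[-52.1, -20.3, 45.8, 0.1, -0.0, 16.8]
[-51.1, -23.5, 45.8, 0.1, -0.0, 19.6]
[-49.9, -26.7, 45.8, 0.1, -0.0, 22.4]
t 2.95 tcp [ 0.5355 -0.0592  0.1769] rpy [179.9  -0.   13. ] F [ 1.2 -6.   0.3] g 20.3
```

Emit:
jog_arm(
  steps=[
    [-4.5,0,2.3,0,0,0],
    [-9.1,0,4.8,0,0,0],
    [-13.5,0,7.5,0,0,0],
    [-17.9,0,10.3,0,0,0],
    [-22.1,0,13.3,0,0,0],
    [-26.3,0,16.3,0,0,0],
    [-30.3,0,19.6,0,0,0],
    [-34.2,0,23,0,0,0],
    [-38,0,26.5,0,0,0],
    [-41.7,0,30.1,0,0,0],
    [-45.2,0,33.8,0,0,0],
    [-48.6,0,37.7,0,0,0],
    [-51.9,0,41.7,0,0,0],
    [-55,0,45.8,0,0,0],
    [-55,0,45.8,0,0,0],
    [-55,0,45.8,0,0,0],
    [-55,0,45.8,0,0,0],
  ],
)

```text
time: 4.65
tcp_pos: [0.4808, -0.0707, 0.1305]
eef_rot: [-3.141, 0.002, 0.227]
force: [-0.6, -5.6, 0.4]
grip_width: 0.0201
```

Emit:
jog_arm(
  steps=[
    [0,-1.7,0,0,0,1.4],
    [0,-3.5,0,0,0,2.8],
    [0.1,-5.2,0,0,0,4.2],
    [0.3,-6.9,0,0,0,5.6],
    [0.5,-8.6,0,0,0,7],
    [0.7,-10.3,0,0,0,8.4],
    [0.9,-12,0,0,0,9.8],
    [1.2,-13.7,0,0,0,11.2],
    [1.6,-15.3,0,0,0,12.6],
    [2,-17,0,0,0,14],
    [2.4,-18.6,0,0,0,15.4],
    [2.9,-20.3,0,0,0,16.8],
    [3.4,-21.9,0,0,0,18.2],
    [3.9,-23.5,0,0,0,19.6],
    [4.5,-25.1,0,0,0,21],
    [5.1,-26.7,0,0,0,22.4],
    [5.1,-26.7,0,0,0,22.4],
    [5.1,-26.7,0,0,0,22.4],
  ],
)

```text
time: 6.45
tcp_pos: [0.4804, -0.0433, 0.1305]
eef_rot: [-3.142, 0.0, -0.164]
force: [3.0, -4.0, -3.3]
grip_width: 0.0201
```

Emit:
jog_arm(
  steps=[
    [0,0,0,0,0,0],
    [0,0,0,0,0,0],
    [0,0,0,0,0,0],
    [0,0,0,0,0,0],
    [0,0,-40,0,0,0],
    [0,0,-80,0,0,0],
    [-20,0,-110,0,0,0],
    [-60,0,-130,0,0,0],
    [-100,0,-140,0,0,0],
    [-140,0,-140,0,0,0],
    [-140,0,-140,0,0,0],
    [-140,0,-140,0,0,0],
    [-140,0,-140,0,0,0],
  ],
  grip=70,
)

```text
time: 7.75
tcp_pos: [0.3432, -0.0207, 0.271]
eef_rot: [-3.142, -0.001, -0.164]
force: [0.1, 0.4, 0.2]
grip_width: 0.0701
```

```bash
python3 - <<'E'
from h import *
show([])
import pickle
st=readout.state();w=eyes.get_image("wrist")[...,::-1];t=eyes.get_image("top")[...,::-1];s=eyes.get_image("scene")[...,::-1]
pickle.dump(wristcam(st),open("wc2.pkl","wb"))
for n,i in(("w",w),("t",t),("s",s)):cv2.imwrite(f"pics/full2{n}.png",i)
q=[.5499,-.0555,2.978,0,.611]
B,F,*_=chain(q);c=wristcam(st)
print("wrist proj",[proj(c,F(p)).round().tolist() for p in((.15,0,.004),(.11,.046,.008),(0,-.046,.008))])
print("scene proj",[proj("scene",F(p)).round().tolist() for p in((.15,0,.004),(.11,.046,.008),(0,-.046,.008))])
a=cv2.resize(t[140:265,280:380],None,fx=4,fy=4,interpolation=cv2.INTER_CUBIC)
b=cv2.resize(s[125:250,255:355],None,fx=4,fy=4,interpolation=cv2.INTER_CUBIC)
cv2.imwrite("pics/pair2.png",np.hstack([a,b]))
E
```

```text
t 7.75 tcp [ 0.3432 -0.0207  0.271 ] rpy [-180.    -0.    -9.4] F [0.1 0.4 0.2] g 70.1
wrist proj [[320.0, 42.0], [370.0, 3.0], [275.0, -77.0]]
scene proj [[320.0, 133.0], [293.0, 145.0], [316.0, 212.0]]
```

View pics/pair2.png

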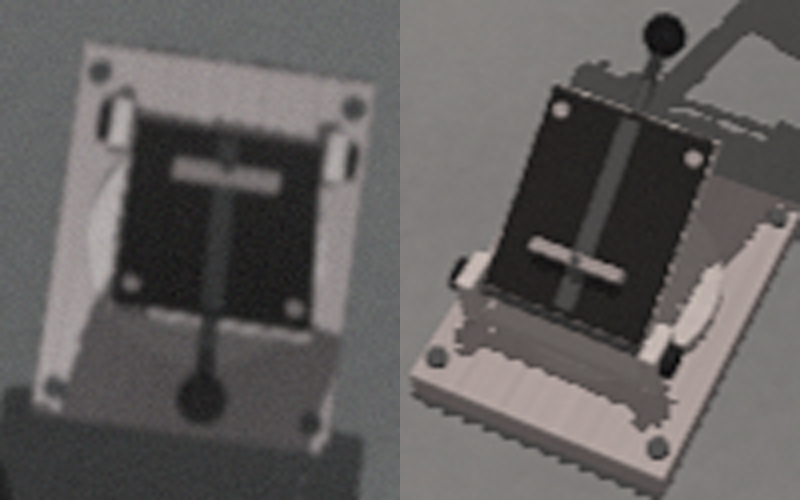

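The face is now near 35° and nearly square. Positions in the pair picture (left half top view, right half scene view):

| Feature | Left (top) | Right (scene) |
|---|---|---|
| Knob | (201,397) | (665,37) |
| Rubber, upper corners | (112,298), (312,325) | (555,87), (718,143) |

I'll refit, fixing the base with both image sets.

```bash
cat > fit1.py <<'E'
import io,contextlib
with contextlib.redirect_stdout(io.StringIO()):
    from fit0 import *
t4=lambda u,v:np.array([280+(u+.5)/4-.5,140+(v+.5)/4-.5])
s4=lambda u,v:np.array([255+(u-400+.5)/4-.5,125+(v+.5)/4-.5])
o1=list(obs)
o2=[("top",t4(85,43),'b',(-.095,-.075,b)),("top",t4(377,86),'b',(-.095,.075,b)),("top",t4(320,452),'b',(.095,.075,b)),
("scene",s4(412,375),'b',(-.095,.075,b)),("scene",s4(667,475),'b',(-.095,-.075,b)),
("top",t4(112,298),'f',(.11,-.046,.008)),("top",t4(312,325),'f',(.11,.046,.008)),("top",t4(137,112),'f',(0,-.046,.008)),("top",t4(325,135),'f',(0,.046,.008)),
("scene",s4(555,87),'f',(.11,.046,.008)),("scene",s4(718,143),'f',(.11,-.046,.008)),("scene",s4(485,285),'f',(0,.046,.008)),("scene",s4(640,352),'f',(0,-.046,.008)),
("top",t4(201,397),'f',(.15,0,'k')),("scene",s4(665,37),'f',(.15,0,'k'))]
def one(ob,q,k,sh):
    B,F,*_=chain(q);out=[]
    for c,u,w,p in ob: out.append(proj(c,(B if w=='b' else F)([k if a=='k' else a for a in p]))+(sh[:2] if c=="top" else sh[2:])-u)
    return np.concatenate(out)
def res2(q):  # x y yaw tt1 f1 tt2 f2 k sh4
    return np.r_[one(o1,q[:5],q[7],q[8:]),one(o2,np.r_[q[:3],q[5:7]],q[7],q[8:]),(q[7]-.004)/.001,q[8:]]
S=least_squares(res2,[.55,-.0555,2.978,.39,1.09,0,.61,.004,0,0,0,0],loss="soft_l1")
if __name__=="__main__":
    print(S.x.round(4),np.rad2deg(S.x[2:7]).round(2));f=res2(S.x)
    print(f[30:60].reshape(-1,2).round(1).tolist())
    cov=np.linalg.inv(S.jac.T@S.jac)*.3;print("sd deg",np.rad2deg(np.sqrt(np.diag(cov)))[2:7].round(2))
    q=np.r_[S.x[:3],S.x[5:7]];F=chain(q)[1]
    for x in(.03,.034,.038):
        print(x,"inner/outer edge scene",[((proj("scene",F((x,y,z)))+S.x[10:]-[255,125])*4+[400,0]).round().tolist() for z in(.008,.016) for y in(.025,-.025)],"top",[((proj("top",F((x,y,z)))+S.x[8:10]-[280,140])*4).round().tolist() for z in(.008,.016) for y in(.025,-.025)])
E
python3 fit1.py
```

```text
[ 0.5501 -0.0556  2.9766  0.3863  1.088  -0.0208  0.6293  0.0038  0.1091
 -0.2884  0.2976  0.1981] [170.55  22.13  62.34  -1.19  36.06]
[[-0.3, -0.9], [-0.1, -0.9], [1.6, 0.7], [-0.9, 0.2], [-0.4, 1.6], [-1.0, -0.1], [0.4, 1.5], [-0.4, 0.7], [-0.1, 2.8], [-0.4, -1.3], [0.3, -0.1], [-1.0, 0.2], [0.5, 0.0], [0.2, -0.5], [0.0, -0.3]]
sd deg [0.19 0.55 0.35 0.41 0.55]
0.03 inner/outer edge scene [[535.0, 244.0], [623.0, 279.0], [530.0, 243.0], [619.0, 279.0]] top [[276.0, 185.0], [171.0, 167.0], [279.0, 174.0], [173.0, 156.0]]
0.034 inner/outer edge scene [[538.0, 236.0], [626.0, 271.0], [532.0, 236.0], [621.0, 271.0]] top [[276.0, 191.0], [170.0, 174.0], [279.0, 180.0], [173.0, 163.0]]
0.038 inner/outer edge scene [[541.0, 229.0], [629.0, 264.0], [535.0, 228.0], [624.0, 264.0]] top [[275.0, 198.0], [169.0, 180.0], [278.0, 187.0], [172.0, 169.0]]
```

```bash
python3 - <<'E'
from h import *
q=[.5501,-.0556,2.9766,-.0208,.6293];F=chain(q)[1];B=chain(q)[0]
y=np.deg2rad(-9.4);D=Ro.from_euler('xyz',[np.pi,0,y]).as_matrix()
Q=Ro.from_rotvec(np.deg2rad(37)*D[:,0]).as_matrix()@D
P1=np.array([.50,-.047,.23]);P2=np.array([.49,-.19,.21])
m=eyes.camera_model("wrist");H=m["hand_eye"]
for P,R in((P1,D),(P2,Q)):
    Rc=R@H[:3,:3];tc=R@H[:3,3]+P;c=(m["camera_matrix"],Rc.T,-Rc.T@tc)
    print([proj(c,X).round().tolist() for X in(F((.15,0,.004)),F((0,.046,.008)),F((0,-.046,.008)),B((.095,.075,.02)),B((.095,-.075,.02)),B((-.095,.075,.02)),B((-.095,-.075,.02)))])
show([(P1,D),(P2,Q)])
E
```

```text
[[318.0, 226.0], [364.0, 87.0], [277.0, 85.0], [374.0, 206.0], [264.0, 206.0], [384.0, 51.0], [255.0, 51.0]]
[[246.0, 217.0], [329.0, 100.0], [270.0, 100.0], [365.0, 220.0], [282.0, 199.0], [373.0, 62.0], [277.0, 71.0]]
[159.1, 0.4, 40.4, -0.0, 0.1, 0.0]
[172.5, 143.1, 60.3, 37.0, 0.1, 0.0]
t 7.9 tcp [ 0.3431 -0.0207  0.2706] rpy [-1.8e+02  1.0e-01 -9.4e+00] F [-0.2 -0.3  0.6] g 70.0
```

Emit:
jog_arm(
  steps=[
    [40,0,10,0,0,0],
    [80,0,20,0,0,0],
    [120,0,30,0,0,0],
    [159,0,40,0,0,0],
    [159,0,40,0,0,0],
    [159,0,40,0,0,0],
    [159,0,40,0,0,0],
    [159,0,40,0,0,0],
  ],
)

```text
time: 8.7
tcp_pos: [0.4986, -0.0462, 0.2315]
eef_rot: [3.141, -0.001, -0.164]
force: [-0.1, 0.4, 0.4]
grip_width: 0.0701
```

```bash
python3 - <<'E'
from h import *
import pickle
st=readout.state();w=eyes.get_image("wrist")[...,::-1];pickle.dump(wristcam(st),open("w3.pkl","wb"));cv2.imwrite("pics/w3.png",w)
show([])
E
```

```text
t 8.75 tcp [ 0.4987 -0.0463  0.2316] rpy [ 1.8e+02 -1.0e-01 -9.4e+00] F [ 0.1 -0.4  0.2] g 69.6
```

Emit:
jog_arm(
  steps=[
    [3,30,5,7.4,0,0],
    [5,60,9,14.8,0,0],
    [8,90,14,22.2,0,0],
    [10,120,17,29.6,0,0],
    [13,143,20,37,0,0],
    [13,143,20,37,0,0],
    [13,143,20,37,0,0],
    [13,143,20,37,0,0],
    [13,143,20,37,0,0],
    [13,143,20,37,0,0],
  ],
)

```text
time: 9.75
tcp_pos: [0.4892, -0.1881, 0.2123]
eef_rot: [-2.498, -0.002, -0.161]
force: [-0.7, -0.4, 0.4]
grip_width: 0.0701
```

```bash
python3 - <<'E'
from h import *
import pickle
st=readout.state();w=eyes.get_image("wrist")[...,::-1];pickle.dump(wristcam(st),open("w4.pkl","wb"));cv2.imwrite("pics/w4.png",w)
show([])
a=cv2.imread("pics/w3.png")[40:240,250:390];b=w[40:240,230:390]
f=lambda i:cv2.resize(i,None,fx=2.65,fy=3,interpolation=cv2.INTER_CUBIC)
A=cv2.resize(a,(371,530),interpolation=cv2.INTER_CUBIC);Bm=cv2.resize(b,(424,530),interpolation=cv2.INTER_CUBIC)
o=np.hstack([A,Bm]);cv2.imwrite("pics/pair3.png",o);print(o.shape)
E
```

```text
t 9.8 tcp [ 0.4891 -0.1883  0.2121] rpy [-1.431e+02 -1.000e-01 -9.200e+00] F [-0.1 -0.3  0.2] g 70.0
(530, 795, 3)
```

View pics/pair3.png

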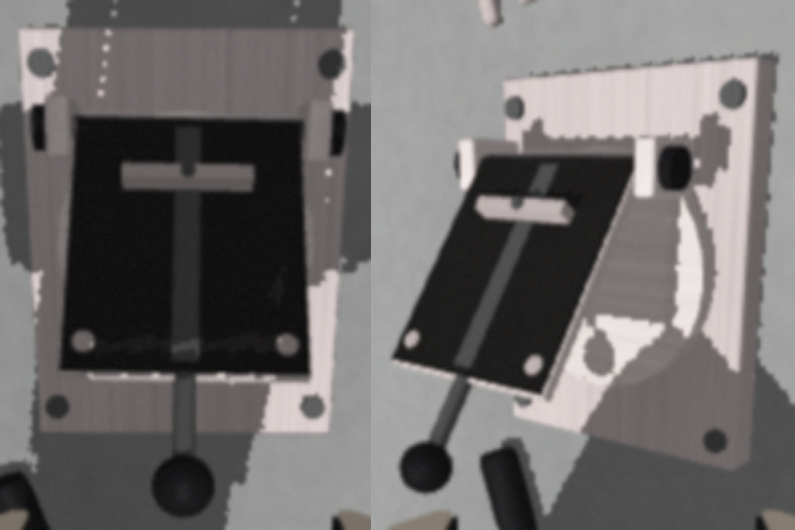

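The left view is from straight above and the right from the side. Plate edges are level at v=30 and v=432 on the left. The face's lower edge runs (77,118)–(300,122) and its upper edge (60,370)–(310,375), so it is turned about −1°. The knobs are at (183,486) and (425,467). I'll refit with these closer views.

```bash
cat > fit2.py <<'E'
import pickle
from fit1 import *
c3,c4=pickle.load(open("w3.pkl","rb")),pickle.load(open("w4.pkl","rb"))
a=lambda u,v:np.array([250+(u+.5)/2.65-.5,40+(v+.5)/2.65-.5])
d=lambda u,v:np.array([230+(u-371+.5)/2.65-.5,40+(v+.5)/2.65-.5])
def mk(f,P):
    loc=[('b',(-.095,-.075,b)),('b',(-.095,.075,b)),('b',(.095,.075,b)),('b',(.095,-.075,b)),('f',(0,-.046,.008)),('f',(0,.046,.008)),('f',(.11,-.046,.008)),('f',(.11,.046,.008)),('f',(.15,0,'k'))]
    return [(f(*p),*l) for p,l in zip(P,loc) if p]
L=mk(a,[(20,30),(354,30),(329,432),(40,432),(77,118),(300,122),(60,370),(310,375),(183,486)])
Rr=mk(d,[(503,82),(757,57),(733,470),None,(483,156),(634,157),(393,358),(548,395),(425,467)])
def cam(c,e): # small pose error of the wrist camera
    K,R,t=c;dR=Ro.from_rotvec(e[:3]).as_matrix();return K,dR@R,dR@t+e[3:]
def wr(ob,c,q,k):
    B,F,*_=chain(q);return np.concatenate([proj(c,(B if w=='b' else F)([k if z=='k' else z for z in p]))-u for u,w,p in ob])
def res3(q): # x y yaw tt f k e3(6) e4(6)
    return np.r_[wr(L,cam(c3,q[6:12]),q[:5],q[5]),wr(Rr,cam(c4,q[12:18]),q[:5],q[5]),(q[5]-.004)/.001,q[6:9]/.005,q[12:15]/.005,q[9:12]/.002,q[15:18]/.002,(q[:2]-S.x[:2])/.001,(q[2]-S.x[2])/.004]
if __name__=="__main__":
    s=least_squares(res3,np.r_[S.x[:3],S.x[5:7],.004,np.zeros(12)]);q=s.x
    print(q.round(4),np.rad2deg(q[2:5]).round(2));print(s.fun[:34].reshape(-1,2).round(1).tolist())
    print("sd",np.rad2deg(np.sqrt(np.diag(np.linalg.inv(s.jac.T@s.jac))))[2:5].round(2))
    F=chain(q)[1]
    for x in(.03,.034,.038):
        for c,e,o,dx in((c3,q[6:12],(250,40),0),(c4,q[12:18],(230,40),371)):
            print(x,[((proj(cam(c,e),F((x,y,z)))-o)*2.65+[dx,0]).round().tolist() for z in(.008,.016) for y in(-.025,.025)])
E
python3 fit2.py
```

```text
[ 5.5020e-01 -5.5500e-02  2.9765e+00 -1.2700e-02  6.0470e-01  4.7000e-03
  2.0000e-04 -3.0000e-04  1.7000e-03  2.0000e-04 -1.3000e-03  4.1000e-03
  2.0000e-04  8.0000e-04 -7.0000e-04  1.0000e-03 -1.3000e-03  2.3000e-03] [170.54  -0.73  34.65]
[[-0.6, -0.4], [0.3, -0.1], [0.2, 0.7], [0.3, 0.4], [-1.0, -0.3], [0.8, -0.5], [-0.9, 0.8], [0.7, 0.4], [0.1, -0.6], [0.0, -0.7], [-0.1, -0.4], [0.1, 0.6], [-0.1, -0.1], [1.7, -0.4], [-0.6, 1.0], [-2.5, 0.5], [1.4, -0.2]]
sd [0.19 0.38 0.55]
0.03 [[123.0, 181.0], [250.0, 183.0], [122.0, 169.0], [252.0, 171.0]]
0.03 [[489.0, 210.0], [573.0, 215.0], [478.0, 201.0], [563.0, 205.0]]
0.034 [[123.0, 190.0], [250.0, 192.0], [121.0, 178.0], [252.0, 180.0]]
0.034 [[486.0, 218.0], [569.0, 224.0], [475.0, 208.0], [559.0, 213.0]]
0.038 [[122.0, 199.0], [251.0, 201.0], [121.0, 187.0], [252.0, 189.0]]
0.038 [[483.0, 226.0], [566.0, 232.0], [472.0, 216.0], [556.0, 221.0]]
```

The turntable reads about −1° (two estimates: −1.2 and −0.7). The slope agrees with 35° (34.7 and 36.1). I'll nudge the turntable +1°, gripping the knob at its last grip pose shifted 1.3 mm.

```bash
python3 - <<'E'
from h import *
y=np.deg2rad(-9.4)
show([((.4802,-.0446,.24),y),((.4802,-.0446,.1305),y)])
E
```

```text
[-31.9, -129.1, 61.9, -36.9, -0.1, 0.2]
[-32.1, -63.4, 149.5, -36.9, -0.1, 0.2]
t 9.8 tcp [ 0.4891 -0.1883  0.2121] rpy [-1.431e+02 -1.000e-01 -9.200e+00] F [-0.1 -0.3  0.2] g 70.0
```

Emit:
jog_arm(
  steps=[
    [-8,-30,5,-7.4,0,0],
    [-14,-60,15,-14.8,0,0],
    [-20,-90,30,-22.2,0,0],
    [-26,-115,45,-29.6,0,0],
    [-32,-129,62,-36.9,0,0.2],
    [-32,-129,62,-36.9,0,0.2],
    [-32,-129,62,-36.9,0,0.2],
    [-32,-129,62,-36.9,0,0.2],
  ],
)

```text
time: 10.6
tcp_pos: [0.4801, -0.0464, 0.2392]
eef_rot: [-3.139, 0.001, -0.167]
force: [0.4, 0.3, 0.1]
grip_width: 0.0699
```

```bash
python3 - <<'E'
from h import *
y=np.deg2rad(-9.4)
show([((.4802,-.0446,.1305),y)])
E
```

```text
[-0.2, -1.6, 108.7, -0.1, 0.0, -0.2]
t 10.6 tcp [ 0.4801 -0.0464  0.2392] rpy [-179.9    0.    -9.6] F [0.4 0.3 0.1] g 69.9
```

Emit:
jog_arm(
  steps=[
    [0,-1.6,40,0,0,-0.2],
    [0,-1.6,75,0,0,-0.2],
    [0,-1.6,100,0,0,-0.2],
    [0,-1.6,108.7,0,0,-0.2],
    [0,-1.6,108.7,0,0,-0.2],
    [0,-1.6,108.7,0,0,-0.2],
  ],
)

```text
time: 11.2
tcp_pos: [0.4811, -0.0457, 0.1312]
eef_rot: [-3.14, -0.0, -0.166]
force: [0.0, 0.4, 1.4]
grip_width: 0.0699
```

Emit:
jog_arm(
  steps=[
    [0,0,0,0,0,0],
    [0,0,0,0,0,0],
    [0,0,0,0,0,0],
    [0,0,0,0,0,0],
    [0,0,0,0,0,0],
    [0,0,0,0,0,0],
    [0,0,0,0,0,0],
    [0,0,0,0,0,0],
  ],
  grip=10,
)

```text
time: 12.0
tcp_pos: [0.4803, -0.0438, 0.1303]
eef_rot: [-3.139, 0.001, -0.164]
force: [0.3, 2.4, 0.7]
grip_width: 0.0199
```

Emit:
jog_arm(
  steps=[
    [0,0.5,0,0,0,0],
    [0,1,0,0,0,0],
    [0,1,0,0,0,0],
    [0,1,0,0,0,0],
  ],
)

```text
time: 12.4
tcp_pos: [0.4802, -0.0443, 0.1303]
eef_rot: [-3.138, 0.001, -0.163]
force: [0.8, 5.1, 1.4]
grip_width: 0.0205
```

Emit:
jog_arm(
  steps=[
    [0,0,0,0,0,0],
    [0,0,0,0,0,0],
    [0,0,0,0,0,0],
    [0,0,0,0,0,0],
    [0,0,-40,0,0,0],
    [0,0,-80,0,0,0],
    [0,0,-101,0,0,0],
    [10,0,-101,0,0,0],
    [18,0,-101,0,0,0],
    [18,0,-101,0,0,0],
    [18,0,-101,0,0,0],
    [18,0,-101,0,0,0],
  ],
  grip=80,
)

```text
time: 13.6
tcp_pos: [0.4972, -0.048, 0.2299]
eef_rot: [-3.139, 0.004, -0.163]
force: [-0.0, -0.2, -0.3]
grip_width: 0.0802
```

```bash
python3 - <<'E'
from h import *
import pickle
st=readout.state();w=eyes.get_image("wrist")[...,::-1];pickle.dump(wristcam(st),open("w5.pkl","wb"));cv2.imwrite("pics/w5.png",w)
show([])
cv2.imwrite("pics/w5c.png",cv2.resize(w[40:240,240:400],(480,600),interpolation=cv2.INTER_CUBIC))
E
```

```text
t 13.65 tcp [ 0.4973 -0.0481  0.2303] rpy [-179.9    0.2   -9.4] F [ 0.5  0.1 -0.2] g 80.0
```

View pics/w5c.png

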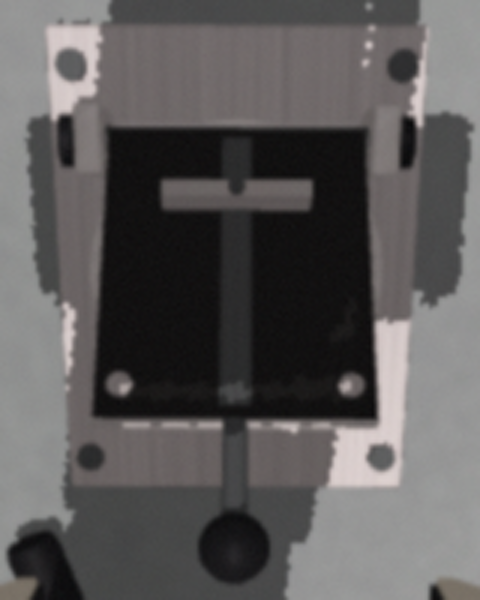

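Face edges now run v=128→128 and 417→418 against plate edges at 25→25, so the turntable is square. I'll check the slope from this view and plan the pick.

```bash
cat > fit3.py <<'E'
import fit2
from fit2 import *
c5=pickle.load(open("w5.pkl","rb"))
e=lambda u,v:np.array([240+(u+.5)/3-.5,40+(v+.5)/3-.5])
fit2.L=mk(e,[(47,25),(427,25),(400,486),(72,486),(107,128),(366,128),(94,416),(377,418),(234,547)]);fit2.c3=c5;fit2.Rr=fit2.Rr[:3]
s=least_squares(res3,np.r_[S.x[:3],S.x[5:7],.004,np.zeros(12)]);q=s.x
E
python3 - <<'E'
from fit3 import *
print(q[:12].round(4),np.rad2deg(q[2:5]).round(2));print(s.fun[:18].reshape(-1,2).round(1).tolist())
F=chain(q)[1]
for x in(.03,.034,.038):
    print(x,[((proj(cam(c5,q[6:12]),F((x,y,z)))-[240,40])*3).round().tolist() for z in(.008,.016) for y in(-.025,.025)])
y=np.deg2rad(-9.4)
show([((.4992,-.2395,.12),y),((.4992,-.2395,.004),y)])
E
```

```text
[ 5.5020e-01 -5.5600e-02  2.9768e+00 -1.8000e-03  6.0290e-01  3.9000e-03
  5.0000e-04 -3.0000e-04  3.0000e-04  1.0000e-04 -1.6000e-03  3.6000e-03] [ 1.7056e+02 -1.0000e-01  3.4540e+01]
[[-0.7, -0.1], [0.7, -0.1], [0.3, 0.2], [0.1, 0.0], [-0.2, -0.4], [0.2, -0.2], [-1.4, 0.8], [1.0, 0.5], [0.1, -0.5]]
0.03 [[162.0, 199.0], [308.0, 200.0], [160.0, 185.0], [310.0, 186.0]]
0.034 [[162.0, 209.0], [308.0, 210.0], [160.0, 196.0], [310.0, 196.0]]
0.038 [[162.0, 220.0], [308.0, 220.0], [160.0, 206.0], [310.0, 206.0]]
[33.4, 188.8, 109.8, -0.1, 0.2, 0.0]
[33.7, 189.0, 225.8, -0.1, 0.2, 0.0]
t 13.65 tcp [ 0.4973 -0.0481  0.2303] rpy [-179.9    0.2   -9.4] F [ 0.5  0.1 -0.2] g 80.0
```

Emit:
jog_arm(
  steps=[
    [8,45,5,0,0,0],
    [16,90,20,0,0,0],
    [25,135,50,0,0,0],
    [33.5,180,90,0,0,0],
    [33.5,189,120,0,0,0],
    [33.5,189,140,0,0,0],
    [33.5,189,140,0,0,0],
    [33.5,189,140,0,0,0],
  ],
  grip=85,
)

```text
time: 14.45
tcp_pos: [0.5, -0.2397, 0.091]
eef_rot: [-3.139, 0.002, -0.164]
force: [-0.3, 0.7, 0.1]
grip_width: 0.0848
```

```bash
python3 - <<'E'
from h import *
st=readout.state();w=eyes.get_image("wrist")[...,::-1];c=wristcam(st)
cv2.imwrite("pics/w6.png",w);print(proj(c,np.array([.4992,-.2395,.017])))
y=np.deg2rad(-9.4)
show([((.4992,-.2395,.004),y)])
E
```

```text
[319.21952148 209.19362432]
[-1.7, -0.1, 88.0, -0.1, -0.0, 0.1]
t 14.5 tcp [ 0.5008 -0.24    0.092 ] rpy [-179.9   -0.    -9.3] F [ 0.6 -0.2 -0.1] g 85.2
```

View pics/w6.png

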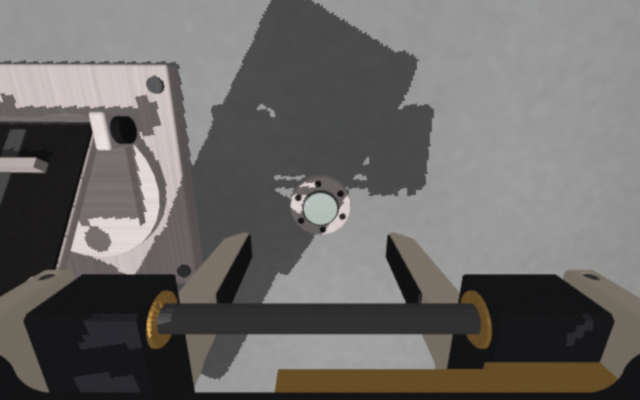

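The glass is at (320.5,208), predicted (319,209), a difference of about 1 mm. I'll go down and grip the rim.

Emit:
jog_arm(
  steps=[
    [-1,1,30,0,0,0],
    [-1,1,60,0,0,0],
    [-1,1,78,0,0,0],
    [-1,1,87,0,0,0],
    [-1,1,87,0,0,0],
    [-1,1,87,0,0,0],
  ],
)

```text
time: 15.1
tcp_pos: [0.5, -0.241, 0.0054]
eef_rot: [-3.141, -0.001, -0.163]
force: [-0.0, -0.4, 0.4]
grip_width: 0.0849
```

Emit:
jog_arm(
  steps=[
    [0,0,0,0,0,0],
    [0,0,0,0,0,0],
    [0,0,0,0,0,0],
    [0,0,0,0,0,0],
    [0,0,0,0,0,0],
    [0,0,0,0,0,0],
  ],
  grip=45,
  force=25,
)

```text
time: 15.7
tcp_pos: [0.499, -0.2407, 0.0041]
eef_rot: [-3.14, 0.001, -0.164]
force: [-1.1, -0.1, 2.1]
grip_width: 0.0535
```

Emit:
jog_arm(
  steps=[
    [0,0,-10,0,0,0],
    [0,0,-40,0,0,0],
    [0,0,-80,0,0,0],
    [0,0,-120,0,0,0],
    [0,0,-160,0,0,0],
    [0,0,-200,0,0,0],
    [0,0,-220,0,0,0],
    [0,0,-220,0,0,0],
    [0,0,-220,0,0,0],
  ],
)

```text
time: 16.6
tcp_pos: [0.4986, -0.2406, 0.2233]
eef_rot: [-3.14, 0.002, -0.164]
force: [-0.4, 0.0, -2.2]
grip_width: 0.0529
```

```bash
cat >> h.py <<'E'
QF=[.5502,-.0556,2.9768,-.0018,.607]
def slope(x,gap,dz):
    """TCP pose for flange centre x up the slope, underside gap above rubber; dz = tip height above flange underside"""
    B,Fp,h,F,T=chain(QF);X=Fp((x,0,.008+gap+dz))
    R=np.column_stack([-F[:,0],F[:,1],-F[:,2]]);return X,R   # tool x down slope, z into face
E
python3 - <<'E'
from h import *
X,R=slope(.066,.06,.004);print(np.linalg.det(R))
P,_=slope(.066,.12,.004)
show([(P,R),(X,R)]); print(slope(.066,0,.004)[0])
E
```

```text
0.9999999999999993
[91.9, -190.7, 17.5, -0.1, -34.7, 0.2]
[57.8, -190.7, 66.8, -0.1, -34.7, 0.2]
t 16.6 tcp [ 0.4986 -0.2406  0.2233] rpy [-1.799e+02  1.000e-01 -9.400e+00] F [-0.4  0.  -2.2] g 52.9
[ 0.55279844 -0.05603693  0.10750315]
```

Emit:
jog_arm(
  steps=[
    [20,-35,0,0,-7,0],
    [40,-70,0,0,-14,0],
    [60,-105,0,0,-21,0],
    [75,-140,5,0,-28,0],
    [85,-170,10,0,-34.7,0],
    [92,-190.5,17.5,0,-34.7,0.2],
    [92,-190.5,17.5,0,-34.7,0.2],
    [92,-190.5,17.5,0,-34.7,0.2],
    [92,-190.5,17.5,0,-34.7,0.2],
    [92,-190.5,17.5,0,-34.7,0.2],
  ],
)

```text
time: 17.6
tcp_pos: [0.6205, -0.0693, 0.2081]
eef_rot: [-3.141, 0.604, -0.168]
force: [0.4, 0.1, -2.2]
grip_width: 0.0534
```

```bash
python3 - <<'E'
from h import *
show([slope(.068,g,.004) for g in(.05,.02,.008,.003,0)])
E
```

```text
[-1.4, -1.7, 72.0, -0.1, -0.1, -0.1]
[-1.5, -1.7, 102.0, -0.1, -0.1, -0.1]
[-1.5, -1.7, 114.0, -0.1, -0.1, -0.1]
[-1.5, -1.7, 119.0, -0.1, -0.1, -0.1]
[-1.5, -1.7, 122.0, -0.1, -0.1, -0.1]
t 17.6 tcp [ 0.6205 -0.0693  0.2081] rpy [-180.    34.6   -9.6] F [ 0.4  0.1 -2.2] g 53.4
```

Emit:
jog_arm(
  steps=[
    [-1.5,-1.7,40,0,0,0],
    [-1.5,-1.7,75,0,0,0],
    [-1.5,-1.7,100,0,0,0],
    [-1.5,-1.7,112,0,0,0],
    [-1.5,-1.7,117,0,0,0],
    [-1.5,-1.7,117,0,0,0],
    [-1.5,-1.7,117,0,0,0],
    [-1.5,-1.7,117,0,0,0],
  ],
)

```text
time: 18.4
tcp_pos: [0.555, -0.0554, 0.1123]
eef_rot: [-3.141, 0.604, -0.167]
force: [-0.3, -0.3, -1.8]
grip_width: 0.0531
```

```bash
cat >> h.py <<'E'
def rel():
    """flange location on the face (mm): up-slope, across, gap; and force in tool axes"""
    st=readout.state();R,p=pose(st);B,Fp,h,F,T=chain(QF);l=F.T@(p-h)*1e3-[0,0,12]
    print("face mm",l.round(1),"F tool",(R.T@st["force"]).round(2),"t",st["time"],"g",round(st["grip_width"]*1e3,1))
E
python3 - <<'E'
from h import *
rel(); show([slope(.068,0,.004)])
import pickle
w=eyes.get_image("wrist")[...,::-1];cv2.imwrite("pics/w7.png",w)
s=eyes.get_image("scene")[...,::-1];b=cv2.resize(s[110:250,235:375],(560,560),interpolation=cv2.INTER_CUBIC)
cv2.imwrite("pics/s7.png",np.hstack([b,cv2.resize(w[60:340,250:390],(240,480))[:560] if 0 else np.zeros((560,1,3),np.uint8)]))
E
```

```text
face mm [67.  -1.   5.2] F tool [0.83 0.33 1.63] t 18.4 g 53.1
[-1.0, 1.0, 5.2, -0.0, -0.2, -0.0]
t 18.4 tcp [ 0.555  -0.0554  0.1123] rpy [-180.    34.6   -9.6] F [-0.3 -0.3 -1.8] g 53.1
```

View pics/s7.png

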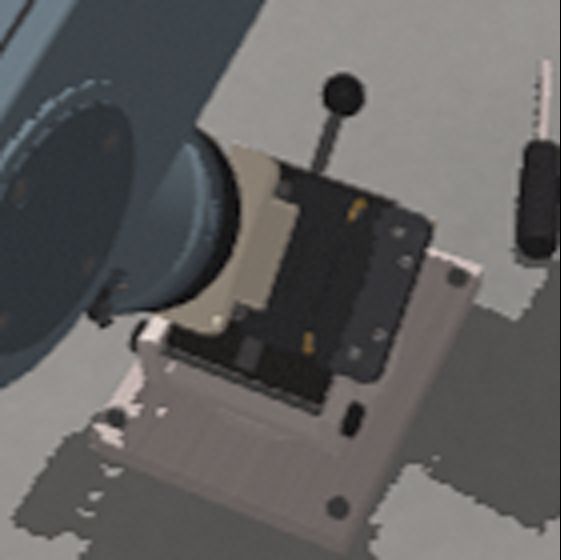

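The scene view only shows the gripper over the face, so the flange is hidden. I'll finish by touch: the baseline force in tool axes is (0.8, 0.3, 1.6) N.

Emit:
jog_arm(
  steps=[
    [0,0.5,1,0,0,0],
    [0,1,2,0,0,0],
    [0,1,3,0,0,0],
    [0,1,3,0,0,0],
    [0,1,3,0,0,0],
  ],
)

```text
time: 19.0
tcp_pos: [0.5522, -0.0556, 0.1088]
eef_rot: [-3.141, 0.607, -0.166]
force: [0.9, -0.4, -2.8]
grip_width: 0.0533
```

```bash
python3 -c "
from h import *
rel()"
```

```text
face mm [67.3 -0.3  0.7] F tool [2.37 0.19 1.72] t 19.0 g 53.3
```

Emit:
jog_arm(
  steps=[
    [0,0,0.5,0,0,0],
    [0,0,1,0,0,0],
    [0,0,1,0,0,0],
  ],
)

```text
time: 19.3
tcp_pos: [0.552, -0.0556, 0.1084]
eef_rot: [-3.141, 0.606, -0.166]
force: [1.6, 0.6, 0.3]
grip_width: 0.053
```

```bash
python3 -c "
from h import *
rel()"
```

```text
face mm [67.2 -0.3  0.3] F tool [ 1.03 -0.84 -1.12] t 19.3 g 53.0
```

Contact with the face at gap reading about 0.4 mm. I'll lift 1 mm and move down the slope to find the ledge.

Emit:
jog_arm(
  steps=[
    [0,0,-0.7,0,0,0],
    [0,-0.3,-1.3,0,0,0],
    [1,-0.3,-1.3,0,0,0],
    [2,-0.3,-1.3,0,0,0],
    [3,-0.3,-1.3,0,0,0],
    [4,-0.3,-1.3,0,0,0],
    [4,-0.3,-1.3,0,0,0],
    [4,-0.3,-1.3,0,0,0],
  ],
)

```text
time: 20.1
tcp_pos: [0.5557, -0.056, 0.1068]
eef_rot: [-3.141, 0.607, -0.166]
force: [-0.3, 0.4, -2.3]
grip_width: 0.0533
```

```bash
python3 -c "
from h import *
rel()"
```

```text
face mm [63.2 -0.6  1.1] F tool [ 1.   -0.31  2.07] t 20.1 g 53.3
```

Emit:
jog_arm(
  steps=[
    [0.5,0,0,0,0,0],
    [1,0,0,0,0,0],
    [1,0,0,0,0,0],
  ],
)

```text
time: 20.4
tcp_pos: [0.5566, -0.0561, 0.1063]
eef_rot: [-3.141, 0.607, -0.166]
force: [-0.4, -0.3, -2.2]
grip_width: 0.0534
```

```bash
python3 -c "
from h import *
rel()"
```

```text
face mm [62.2 -0.5  1.1] F tool [0.93 0.38 2.02] t 20.4 g 53.4
```

Emit:
jog_arm(
  steps=[
    [0.5,0,0,0,0,0],
    [1,0,0,0,0,0],
    [1,0,0,0,0,0],
  ],
)

```text
time: 20.7
tcp_pos: [0.5574, -0.0562, 0.1057]
eef_rot: [-3.141, 0.607, -0.166]
force: [0.8, -0.5, -2.3]
grip_width: 0.0534
```

```bash
python3 -c "
from h import *
rel()"
```

```text
face mm [61.2 -0.6  1.1] F tool [2.04 0.33 1.38] t 20.7 g 53.4
```

Emit:
jog_arm(
  steps=[
    [0.5,0,0,0,0,0],
    [1,0,0,0,0,0],
    [1,0,0,0,0,0],
  ],
)

```text
time: 21.0
tcp_pos: [0.5581, -0.0563, 0.1052]
eef_rot: [-3.141, 0.607, -0.166]
force: [-0.1, -0.0, -1.2]
grip_width: 0.053
```

```bash
python3 -c "
from h import *
rel()"
```

```text
face mm [60.3 -0.6  1.1] F tool [0.6  0.02 1.05] t 21.0 g 53.0
```

Emit:
jog_arm(
  steps=[
    [0.5,0,0,0,0,0],
    [0.7,0,0,0,0,0],
    [0.7,0,0,0,0,0],
  ],
)

```text
time: 21.3
tcp_pos: [0.5582, -0.0564, 0.1051]
eef_rot: [-3.141, 0.608, -0.166]
force: [-2.9, -0.0, 0.7]
grip_width: 0.0529
```

```bash
python3 -c "
from h import *
rel()"
```

```text
face mm [60.2 -0.6  1.1] F tool [-2.74  0.5   1.07] t 21.3 g 52.9
```

The ledge is met at 60 mm (slope force changed by about −3.7 N). Now I'll lower onto the face.

Emit:
jog_arm(
  steps=[
    [-0.2,0.3,0.4,0,0,0],
    [-0.2,0.5,0.8,0,0,0],
    [-0.2,0.5,1.0,0,0,0],
    [-0.2,0.5,1.0,0,0,0],
  ],
)

```text
time: 21.7
tcp_pos: [0.5579, -0.0565, 0.1046]
eef_rot: [-3.14, 0.607, -0.166]
force: [-0.7, 4.0, 5.4]
grip_width: 0.0531
```

```bash
python3 -c "
from h import *
rel()"
```

```text
face mm [60.2 -0.4  0.6] F tool [-4.18 -3.85 -3.64] t 21.7 g 53.1
```

Emit:
jog_arm(
  steps=[
    [0,-0.3,-0.2,0,0,0],
    [0,-0.3,-0.2,0,0,0],
  ],
)

```text
time: 21.9
tcp_pos: [0.5579, -0.0565, 0.1046]
eef_rot: [-3.141, 0.607, -0.166]
force: [-3.1, 2.0, 5.2]
grip_width: 0.0533
```

Emit:
jog_arm(
  steps=[
    [0,0,0,0,0,0],
    [0,0,0,0,0,0],
    [0,0,0,0,0,0],
    [0,0,0,0,0,0],
  ],
  grip=66,
)

```text
time: 22.3
tcp_pos: [0.5583, -0.0568, 0.1038]
eef_rot: [-3.141, 0.606, -0.167]
force: [-0.7, 0.1, -0.1]
grip_width: 0.0659
```

Emit:
jog_arm(
  steps=[
    [0,0,-5,0,0,0],
    [0,0,-15,0,0,0],
    [0,0,-35,0,0,0],
    [0,0,-60,0,0,0],
    [0,0,-90,0,0,0],
    [0,0,-110,0,0,0],
    [0,0,-110,0,0,0],
    [0,0,-110,0,0,0],
  ],
)

```text
time: 23.1
tcp_pos: [0.6201, -0.0671, 0.1943]
eef_rot: [-3.141, 0.606, -0.166]
force: [-0.9, -1.1, 0.3]
grip_width: 0.066
```

```bash
python3 - <<'E'
from h import *
import pickle
rel()
st=readout.state();w=eyes.get_image("wrist")[...,::-1];c=wristcam(st);pickle.dump(c,open("w8.pkl","wb"));cv2.imwrite("pics/w8.png",w)
Fp=chain(QF)[1]
print([proj(c,Fp(p)).round(1).tolist() for p in((0,-.046,.008),(0,.046,.008),(.11,-.046,.008),(.11,.046,.008),(.15,0,.004),(.061,0,.025),(.034,-.025,.008))])
E
```

```text
face mm [ 59.5  -0.3 110.2] F tool [-0.69  1.18  0.17] t 23.1 g 66.0
[[270.7, 135.2], [368.3, 135.3], [275.8, 241.3], [362.9, 241.4], [319.3, 272.5], [319.4, 202.3], [293.9, 170.6]]
```

View pics/w8.png

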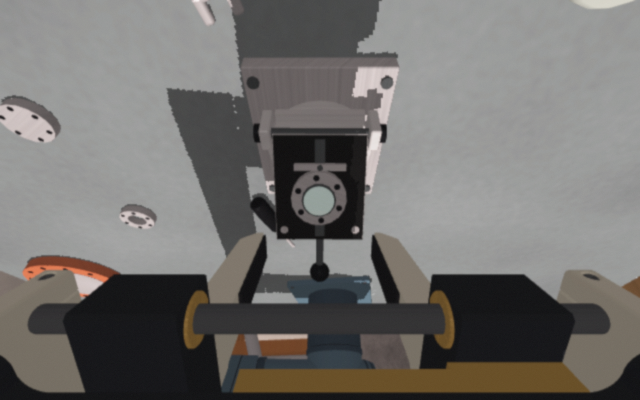

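The flange lies at (319,201), centred on the face and just up from the ledge, glass outward. I'll take overhead and side views for the final check.

```bash
python3 - <<'E'
from h import *
y=np.deg2rad(-9.4)
show([((.56,-.057,.25),y),((.499,-.047,.231),y)])
E
```

```text
[-81.7, 0.0, -11.7, -0.1, 34.8, -0.1]
[-121.5, 0.3, 39.2, -0.1, 34.8, -0.1]
t 23.15 tcp [ 0.6195 -0.0669  0.1937] rpy [-179.9   34.8   -9.5] F [-1.1 -0.4  0.6] g 66.2
```

Emit:
jog_arm(
  steps=[
    [-15,0,-30,0,7,0],
    [-30,0,-40,0,14,0],
    [-50,0,-40,0,21,0],
    [-65,0,-30,0,28,0],
    [-81,0,-12,0,34.8,0],
    [-100,0,12,0,34.8,0],
    [-121.5,0,39,0,34.8,0],
    [-121.5,0,39,0,34.8,0],
    [-121.5,0,39,0,34.8,0],
    [-121.5,0,39,0,34.8,0],
    [-121.5,0,39,0,34.8,0],
  ],
)

```text
time: 24.25
tcp_pos: [0.5007, -0.0472, 0.2318]
eef_rot: [-3.141, -0.001, -0.167]
force: [0.2, -0.1, 0.1]
grip_width: 0.0661
```

```bash
python3 - <<'E'
from h import *
import pickle
show([])
st=readout.state();w=eyes.get_image("wrist")[...,::-1];pickle.dump(wristcam(st),open("w9.pkl","wb"));cv2.imwrite("pics/w9.png",w)
E
```

```text
t 24.25 tcp [ 0.5007 -0.0472  0.2318] rpy [-1.8e+02 -1.0e-01 -9.6e+00] F [ 0.2 -0.1  0.1] g 66.1
```

Emit:
jog_arm(
  steps=[
    [3,30,5,7.4,0,0],
    [5,60,9,14.8,0,0],
    [8,90,14,22.2,0,0],
    [10,120,17,29.6,0,0],
    [13,143,20,37,0,0],
    [13,143,20,37,0,0],
    [13,143,20,37,0,0],
    [13,143,20,37,0,0],
    [13,143,20,37,0,0],
    [13,143,20,37,0,0],
  ],
)

```text
time: 25.3
tcp_pos: [0.4892, -0.1885, 0.213]
eef_rot: [-2.497, -0.003, -0.164]
force: [0.3, 0.4, -0.5]
grip_width: 0.0658
```

```bash
python3 - <<'E'
from h import *
import pickle
show([])
st=readout.state();w=eyes.get_image("wrist")[...,::-1];pickle.dump(wristcam(st),open("w10.pkl","wb"));cv2.imwrite("pics/w10.png",w)
C=lambda i,s:cv2.resize(i,s,interpolation=cv2.INTER_CUBIC)
A=C(cv2.imread("pics/w9.png")[40:260,250:390],(378,594))
b=C(w[85:185,235:335],(400,400));c=C(cv2.imread("pics/w8.png")[155:203,270:370],(400,192))
o=np.hstack([A,np.vstack([b,c,np.zeros((2,400,3),np.uint8)])]);cv2.imwrite("pics/fin.png",o);print(o.shape)
E
```

```text
t 25.3 tcp [ 0.4892 -0.1885  0.213 ] rpy [-1.431e+02 -1.000e-01 -9.400e+00] F [ 0.3  0.4 -0.5] g 65.8
(594, 778, 3)
```

View pics/fin.png

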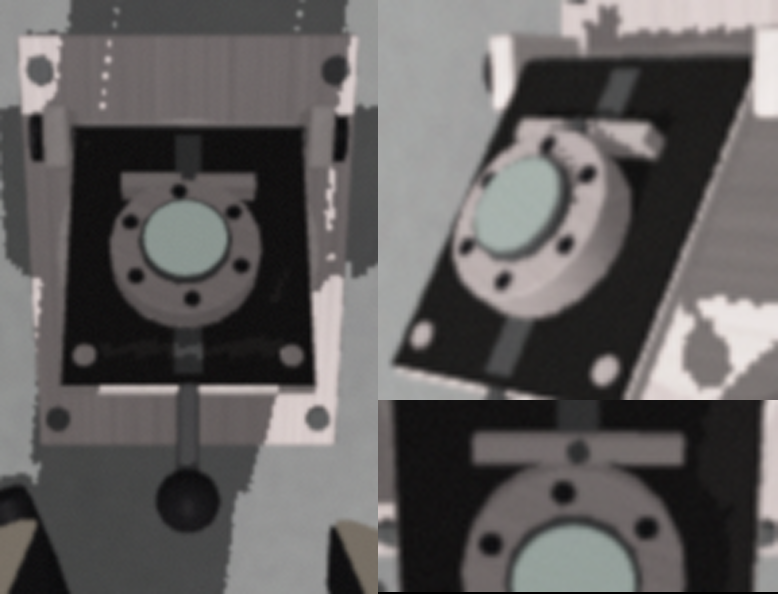

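The overhead view shows face edges level at v=127/126 and 385/387, with the glass centre at u=185 against the rail at 188, so about 1 mm off the middle. The side view shows the flange flat on the face, and the close view shows its rim at the ledge. I'll check the slope by fit, then push lightly on the upper rim with shut fingers to confirm it is seated.

```bash
cat > fit4.py <<'E'
import fit3,fit2
from fit2 import *
e=lambda u,v:np.array([250+(u+.5)/2.7-.5,40+(v+.5)/2.7-.5])
fit2.c3=pickle.load(open("w9.pkl","rb"))
fit2.L=mk(e,[(18,36),(357,36),(333,444),(40,444),(74,127),(304,127),(62,385),(315,387),(188,500)])
s=least_squares(res3,np.r_[S.x[:3],S.x[5:7],.004,np.zeros(12)]);q=s.x
print(np.rad2deg(q[2:5]).round(2));print(s.fun[:18].reshape(-1,2).round(1).tolist())
E
python3 fit4.py; python3 - <<'E'
from h import *
def at(x,gap): return slope(x,gap,0)
show([at(.105,.15),at(.105,.09),at(.105,.006)])
E
```

```text
[170.52  -0.2   34.32]
[[-0.4, -0.3], [0.6, -0.4], [0.6, 0.4], [0.4, 0.4], [-0.5, -0.3], [0.0, -0.0], [-1.1, 0.6], [0.6, 0.2], [-0.2, -0.1]]
[92.5, -134.8, 55.6, -35.7, -33.6, 11.4]
[58.1, -105.3, 95.0, -35.7, -33.6, 11.4]
[10.0, -64.0, 150.1, -35.7, -33.6, 11.4]
t 25.35 tcp [ 0.4891 -0.1887  0.2129] rpy [-1.431e+02 -1.000e-01 -9.400e+00] F [-0.2 -0.7  0.2] g 65.9
```

Emit:
jog_arm(
  steps=[
    [13,-19,8,-5.1,-4.8,1.6],
    [26,-38,16,-10.2,-9.6,3.2],
    [39,-57,24,-15.3,-14.4,4.9],
    [52,-77,32,-20.4,-19.2,6.5],
    [65,-96,40,-25.5,-24,8.1],
    [79,-115,48,-30.6,-28.8,9.8],
    [92.5,-135,55.5,-35.7,-33.6,11.4],
    [92.5,-135,55.5,-35.7,-33.6,11.4],
    [92.5,-135,55.5,-35.7,-33.6,11.4],
    [92.5,-135,55.5,-35.7,-33.6,11.4],
    [92.5,-135,55.5,-35.7,-33.6,11.4],
  ],
  grip=0,
)

```text
time: 26.45
tcp_pos: [0.6026, -0.0673, 0.2507]
eef_rot: [-3.139, 0.606, -0.171]
force: [-0.5, 0.1, -0.2]
grip_width: 0.0004
```

```bash
python3 - <<'E'
from h import *
rel();show([slope(.105,g,0) for g in(.09,.006)])
E
```

```text
face mm [105.8   2.8 146.7] F tool [-0.29  0.01  0.5 ] t 26.45 g 0.4
[0.7, -2.6, 60.7, -0.3, -0.1, -0.2]
[0.6, -2.2, 144.7, -0.3, -0.1, -0.2]
t 26.45 tcp [ 0.6026 -0.0673  0.2507] rpy [-179.9   34.7   -9.8] F [-0.5  0.1 -0.2] g 0.4
```

Emit:
jog_arm(
  steps=[
    [0.6,-3,40,-0.3,0,-0.2],
    [0.6,-3,80,-0.3,0,-0.2],
    [0.6,-3,115,-0.3,0,-0.2],
    [0.6,-3,135,-0.3,0,-0.2],
    [0.6,-3,144,-0.3,0,-0.2],
    [0.6,-3,144,-0.3,0,-0.2],
    [0.6,-3,144,-0.3,0,-0.2],
  ],
)

```text
time: 27.15
tcp_pos: [0.5241, -0.0499, 0.1318]
eef_rot: [3.141, 0.605, -0.166]
force: [-0.2, 0.4, -0.3]
grip_width: 0.0005
```

```bash
python3 -c "
from h import *
rel()"
```

```text
face mm [103.9  -1.3   3.3] F tool [ 0.   -0.36  0.38] t 27.15 g 0.5
```

Emit:
jog_arm(
  steps=[
    [1.5,0,0,0,0,0],
    [3,0,0,0,0,0],
    [4.5,0,0,0,0,0],
    [6,0,0,0,0,0],
    [6,0,0,0,0,0],
    [6,0,0,0,0,0],
  ],
)

```text
time: 27.75
tcp_pos: [0.5281, -0.0498, 0.1267]
eef_rot: [3.141, 0.609, -0.164]
force: [0.4, -0.2, -0.2]
grip_width: 0.0007
```

```bash
python3 -c "
from h import *
rel()"
```

```text
face mm [97.8 -2.1  1.3] F tool [ 0.45  0.11 -0.1 ] t 27.75 g 0.7
```

Emit:
jog_arm(
  steps=[
    [0.5,0.6,-0.5,0,0,0],
    [1,1.2,-1,0,0,0],
    [1.5,1.2,-1,0,0,0],
    [2,1.2,-1,0,0,0],
    [2,1.2,-1,0,0,0],
    [2,1.2,-1,0,0,0],
  ],
)

```text
time: 28.35
tcp_pos: [0.5294, -0.0513, 0.1269]
eef_rot: [3.141, 0.61, -0.164]
force: [-4.7, 0.1, 3.8]
grip_width: 0.0006
```

```bash
python3 -c "
from h import *
rel()"
```

```text
face mm [96.6 -0.8  2.4] F tool [-6.01  0.68 -0.39] t 28.35 g 0.6
```

Emit:
jog_arm(
  steps=[
    [0.5,0,0,0,0,0],
    [1,0,0,0,0,0],
    [1,0,0,0,0,0],
  ],
)

```text
time: 28.65
tcp_pos: [0.5296, -0.0513, 0.1269]
eef_rot: [3.141, 0.612, -0.164]
force: [-6.6, 0.6, 7.0]
grip_width: 0.0
```

```bash
python3 -c "
from h import *
rel()"
```

```text
face mm [96.5 -0.8  2.4] F tool [-9.4   0.51 -1.94] t 28.65 g 0.0
```

The push rose to 9.4 N with the tip stopped at 96.5 mm, so the flange is hard against the ledge. Now I'll back off and retreat.

Emit:
jog_arm(
  steps=[
    [-1.5,0,0,0,0,0],
    [-4,0,-1,0,0,0],
    [-6,0,-15,0,0,0],
    [-6,0,-50,0,0,0],
    [-6,0,-95,0,0,0],
    [-6,0,-115,0,0,0],
    [-6,0,-115,0,0,0],
    [-6,0,-115,0,0,0],
  ],
)

```text
time: 29.45
tcp_pos: [0.5911, -0.0614, 0.2227]
eef_rot: [-3.142, 0.607, -0.164]
force: [0.2, 0.4, -0.9]
grip_width: 0.0005
```

```bash
python3 - <<'E'
from h import *
y=np.deg2rad(-9.4)
show([((.5007,-.0472,.2318),np.deg2rad(-9.5))])
E
```

```text
[-80.3, 0.7, 44.7, 0.0, 34.8, 0.1]
t 29.45 tcp [ 0.5911 -0.0614  0.2227] rpy [-180.    34.8   -9.4] F [ 0.2  0.4 -0.9] g 0.5
```

Emit:
jog_arm(
  steps=[
    [-15,0,-15,0,7,0],
    [-30,0,-10,0,14,0],
    [-46,0,5,0,21,0],
    [-62,0,22,0,28,0],
    [-80,0.7,44.5,0,34.8,0.1],
    [-80,0.7,44.5,0,34.8,0.1],
    [-80,0.7,44.5,0,34.8,0.1],
    [-80,0.7,44.5,0,34.8,0.1],
    [-80,0.7,44.5,0,34.8,0.1],
  ],
)

```text
time: 30.35
tcp_pos: [0.503, -0.0479, 0.2333]
eef_rot: [3.141, -0.001, -0.166]
force: [0.7, -0.4, 0.5]
grip_width: 0.0002
```

```bash
python3 - <<'E'
from h import *
import pickle
show([])
st=readout.state();w=eyes.get_image("wrist")[...,::-1].copy();cv2.imwrite("pics/w11.png",w);c=wristcam(st)
a=cv2.imread("pics/w9.png");c9=pickle.load(open("w9.pkl","rb"));F=chain(QF)[1]
for p in((.06,0,.025),(.15,0,.004),(-.03,0,0)): print("pose-predicted shift",(proj(c,F(p))-proj(c9,F(p))).round(2))
def sh(y0,y1,x0,x1):
    f=lambda i:cv2.cvtColor(i[y0:y1,x0:x1],cv2.COLOR_BGR2GRAY)
    return cv2.phaseCorrelate(np.float32(f(a)),np.float32(f(w)),cv2.createHanningWindow((x1-x0,y1-y0),cv2.CV_32F))
print("plate",sh(45,90,255,385));print("flange",sh(100,165,285,352));print("knob",sh(205,245,300,340));print("lower screws/face edge",sh(155,190,265,375))
E
```

```text
t 30.35 tcp [ 0.503  -0.0479  0.2333] rpy [179.9  -0.   -9.5] F [ 0.7 -0.4  0.5] g 0.2
pose-predicted shift [-0.52  2.38]
pose-predicted shift [-0.58  1.71]
pose-predicted shift [-0.48  2.33]
plate ((-3.4841587204261515, -5.890113391685201), 0.07892689300662696)
flange ((-0.46078167196539965, 2.1347131929588343), 0.9783599074975944)
knob ((-0.5787074241788908, 2.0232105876950435), 0.6454565048217773)
lower screws/face edge ((-0.5950665677769535, 1.8700906985506727), 0.7180678923924764)
```

After the push, the flange, knob and face edge shifted in the image only as the camera pose predicts, within 0.3 px. Nothing moved, so I'm handing in.

```bash
python3 -c "
from workcell import order
print(order.hand_in())"
```

```text
the job is handed in; nothing more can be done
None
```

The job is done and handed in at about 30 s of the 64 s allowed. With the face empty I set the stage first, then laid the window flange on it, glass outward, holding it only by its steel rim.

- **Stage:** the last camera fit put the turntable at −0.2° and the slope at 34.3°. Earlier fits of the slope, before the flange was placed, read 34.5 to 36.1°, so take the slope as about 35° ± 1°. The first turn left the turntable about 1° off, so I gripped the knob again and corrected it.
- **Flange:** the side view shows it flat on the face, about 1 mm off the middle of the width. A light push on the upper rim with shut fingers rose to 9.4 N with no movement, so it rests on the ledge, about 33 mm up the slope from the hinge line.
- **After the push:** the flange, knob and face edge shifted in the wrist picture only as the camera pose predicts, within 0.3 px. The same comparison on the base plate area failed because of shadows, so I did not use it.
- **Other things:** I did not go near the other flanges, the tools or the bottle, but I took no separate final picture to confirm they had not moved.

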